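# Clear the battery test station's guard and hold it half open

## Task

Someone left the nut driver lying on the clear guard of the battery module test station: lay it in the steel tool tray (do not drop it in) before the guard is moved, so that nothing metal can slide onto the live module. Then lift the guard by its bar handle to 45 degrees open, never past 60 as it shields my face, and finish while still holding it there by the handle, steady, so that I can reach in and clip on the test lead; the guard falls shut if you let go. Leave the other things on the bench where they are.

Things in the scene. Friction and masses are not known exactly. Their poses are not given: they have to be found in the camera images.
- station: Test station, fixed: grey base plate 250 (x) x 370 (y) x 12 mm, aluminium post frame 188 x 330 mm, 130 mm high, a black-topped battery module 150 x 260 x 106 mm in it, the guard lying on top. Origin: centre of the base plate's underside, on the bench; x points level from the handle side (robot's side) to the hinge side, z up. Place and yaw vary.
- guard (a joint): Opening angle, rad: 0 shut and level, growing as the handle side rises; 0.785 = 45 degrees. Clear flat sheet in an aluminium edge, 210 (station x) x 330 mm (y), 0.5 to 0.8 kg, on a free hinge along its far long edge: falls shut from anywhere under about 90 degrees. Shut, its flat top is 137 mm above the bench, from x -0.105 to 0.105 m in the station's frame. 3 to 5 N at the handle hold it.
- guard_hinge (a point): Middle of the guard's hinge line, which runs along the station's y axis: at (0.105, 0, 0.1345) m in the station's frame. Does not move when the guard opens.
- handle_bar (a point): Middle of the handle's bar: round steel, 12 mm thick, 140 mm long along station y, on two 10 mm arms at y +-64 mm sloping down to the guard's front edge. Guard shut: at (-0.133, 0, 0.165) m in the station's frame, 28 mm above the guard's top. It swings up about the hinge line at radius 240 mm. Pinched from above across station x, it turns between the pads while the gripper stays pointing down.
- driver: Nut driver (screwdriver shape, red handle, socket end), 0.1 to 0.2 kg, at first lying on the shut guard. Handle 96 mm long, 26 mm thick, flat-sided (does not roll), from x -0.048 to 0.048 m; shaft 9 mm thick, then socket end 13 mm thick, to x 0.145. Origin: under the middle of the handle, on the face that it lies on; x runs from handle to socket end, z up. Balances near x 0.025.
- driver_grip (a point): Middle of the nut driver's handle, on its axis, 13 mm above the face that it lies on.
- driver_tip (a point): Socket end of the nut driver, on its axis, 145 mm from the middle of the handle.
- tray: Open shallow steel tool tray, empty, fixed on the bench, 280 (its x) x 150 (its y) x 28 mm high outside, walls and floor 3 mm thick. Origin: centre of its underside; x along its length, z up. It stands to the left or to the right of the station, the nut bin on the other side.
- nut_bin: Bystander: grey plastic bin 220 x 140 x 70 mm full of nuts, loose. Origin: centre of its underside.
- multimeter: Bystander: black hand multimeter lying face up, 160 x 78 x 43 mm, loose. Origin: centre of its underside.
- tape_roll: Bystander: roll of black tape lying flat, 100 mm across, 25 mm high, loose. Origin: centre of its underside.
There are look-alikes about, which are no part of the job. Of the things like the driver, leave any that is pink; of the rest the smaller one is meant.

How it is judged:
By the outcome, as a careful person would: the job done as asked, in the order asked, and still so for the second after the job is handed in, while the arm keeps its last pose, push and grip.
It also fails if it takes over 51 s, if anything falls off the work surface, if the arm or the gripper's body presses on something with over 40 N, if the wrist force passes 120 N, or if a joint passes its speed limit or range.

## Robot

A 7-joint arm with a two-finger parallel gripper is mounted at the origin on the work surface. World frame = base frame: x ahead of the robot, y to its left, z up, the work surface at z = 0. Lengths are in mm, angles in rad, forces in N, time in s.
With the tool pointing down it reaches from about 400 to 875 mm from the base axis. Payload 6.5 kg.
Tool frame: the origin (TCP) lies between the finger pads; the fingertips stand 17 mm ahead of it and the grasp point (between the pads) lies 2 mm behind it; z points along the fingers, y is the line along which they close (so a half turn about z gives the same grasp; the last joint's range is limited). The gripper opens to 85 mm and grips with 20 to 120 N. Pads are 22 mm wide; open, the fingers measure 114 mm over their backs; the gripper's body (76 mm by 85 mm) begins 54 mm behind the grasp point. The pads swing forward as they close: fully open they stand 13 mm farther back than shut.
Start: joints at [1.128, 0.536, -0.004, 1.538, 0.003, 1.067, -0.071], TCP at [239.161, -604.394, 248.29] pointing down, gripper open.
Joint ranges: [-2.7, 2.7], [-0.37, 2.16], [-1.27, 1.26], [0.24, 2.4], [-1.31, 4.45], [0.19, 1.91], [-2.76, 2.76]. Speed limits (rad/s): [2.39, 2.39, 3.14, 3.14, 3.14, 3.14, 3.14].

## Interface

Orientations are given as a rotation vector (axis times angle).
In Python, from workcell import get_obs, viewer, arm gives the robot as it stands.
- The arm moves only by the tool drive_effector, called after ">>>" in YAML: its name, and indented under it one key for each argument. Schema: {"type":"object","properties":{"moves":{"type":"array","items":{"type":"array","prefixItems":[{"type":"number"},{"type":"array","items":{"type":"number"},"minItems":3,"maxItems":3},{"type":"array","items":{"type":"number"},"minItems":3,"maxItems":3}],"minItems":3,"maxItems":3},"minItems":1,"maxItems":12},"only":{"type":"string"},"quiet":{"type":"boolean"},"lines":{"type":"string"}},"required":["moves"],"additionalProperties":false}. moves is a list of rows, 1 to 12 of them, each written [opening, [dx, dy, dz], [rx, ry, rz]]: the finger opening in mm, then dx, dy, dz in shares of 1 m (1.0 is 1 m), then a rotation vector rx, ry, rz in normalised numbers (1 is 360 degrees); each row is the pose to reach, as a shift and turn from the pose commanded when the call began, along the tool's axes at that moment; what a row does not reach only later rows make up. A row lasts 1/8 s, in which the tool goes at most 62.5 mm and 0.188 rad, less where a joint would pass 70% of its speed; a pose out of reach is approached as far as the arm can. The fingers move at their own pace and stop on an object; the grip force is fixed at half the most. Time passes only in rows, so rows that do not move let the fingers close. The tool returns the time, the measured TCP pose, the force, the opening and the grip force at its end. only (a regular expression) keeps the lines of the reply that match it, lines (a string "A,B") keeps lines A to B, and quiet returns only ok. A shift or turn number past 1, either way, is cut back to 1. Input that does not fit is refused with a message, and nothing moves.
- get_obs(): the state, without advancing time (a new reading comes with each control period).
- viewer.camera(name): name is "scene" or "side" or "wrist"; returns a dict with "frame" (420x560x3 uint8, red, green, blue), "depth" (420x560 float32, mm along the optical axis (not along the pixel's ray), 0 where there is no reading), "mtx" (3x3 intrinsics, pixels), "k1" (the pictures are not rectified: a ray, as slopes to the right and down, at radius r is drawn at 1 + k1 r^2 times it, then the intrinsics apply), "rvec" (rotation vector, rad) and "tvec" (3), from world to camera coordinates, as OpenCV has them; the wrist camera has in their place "hand_eye" (4x4, takes a point from camera to tool coordinates, whose origin is the TCP and whose axes are the flange's). Camera axes: x right, y down, z forward; pixel columns grow to the right and rows downward; lengths in mm; the calibration is good to about 2 mm. A picture is of the moment at which its call begins: read the wrist's pose just before it.
- arm.close_job(): hands the job in; it is judged then, once.
The state is a dict: "time_s": time; "qpos": joint angles; "joint_vel": joint speeds; "joint_efforts": joint torques, N m; "tcp_pos": TCP position; "tool_rot": TCP orientation; "force": force on the tool from outside, world axes, zero at the start; "moment": the same for the moment, N m; "opening": finger opening in mm; "grasp_force": force on a finger pad.
Only numpy, scipy, OpenCV 4.12 (cv2) and the standard library are available. Lean on these libraries where they do the work, as an engineer would, in place of code of your own. Each camera call takes 0.05 s, during which the arm holds its last target. There are 200 camera calls.

## Working session

There is one attempt and no reset: what is moved stays moved. The work goes in short steps, Python scripts to look and compute and a tool call to move; the robot and the scene stay as the last step left them, time stands still between calls to the robot, and variables do not carry over. Pictures are saved under pics/ and viewed, at most 10 in all, crops included, and the job is handed in when it is done.

```bash
mkdir -p pics; ls; cat > h.py <<'E'
import numpy as np, cv2, pickle
from scipy.spatial.transform import Rotation as R
from workcell import get_obs, viewer
def shot(name,save=None):
    o=get_obs(); c=viewer.camera(name); c['obs']=o
    if name=='wrist':
        T=np.eye(4); T[:3,:3]=R.from_rotvec(o['tool_rot']).as_matrix(); T[:3,3]=o['tcp_pos']
        c['T']=T@np.array(c['hand_eye'])
    else:
        T=np.eye(4); T[:3,:3]=R.from_rotvec(np.ravel(c['rvec'])).as_matrix(); T[:3,3]=np.ravel(c['tvec']); c['T']=np.linalg.inv(T)
    if save:
        cv2.imwrite(f'pics/{save}.png',c['frame'][:,:,::-1]); pickle.dump(c,open(f'{save}.pkl','wb'))
    return c
def load(n): return pickle.load(open(n+'.pkl','rb'))
def slopes(c,uv):
    uv=np.atleast_2d(np.array(uv,float)); K=np.array(c['mtx'])
    d=np.c_[(uv[:,0]-K[0,2])/K[0,0],(uv[:,1]-K[1,2])/K[1,1]]; s=d.copy()
    for _ in range(20): s=d/(1+c['k1']*(s**2).sum(1,keepdims=True))
    return np.c_[s,np.ones(len(s))]
def ray(c,uv):
    return c['T'][:3,3], slopes(c,uv)@c['T'][:3,:3].T
def onplane(c,uv,z):
    o,d=ray(c,uv); return o+d*((z-o[2])/d[:,2])[:,None]
def depthpt(c,uv):
    uv=np.atleast_2d(uv).astype(int); z=c['depth'][uv[:,1],uv[:,0]]
    return c['T'][:3,3]+(slopes(c,uv)*z[:,None])@c['T'][:3,:3].T
def tri(c1,p1,c2,p2):
    o1,d1=ray(c1,p1);o2,d2=ray(c2,p2);d1=d1[0];d2=d2[0]
    t=np.linalg.lstsq(np.c_[d1,-d2],o2-o1,rcond=None)[0]
    a=o1+d1*t[0];b=o2+d2*t[1];return (a+b)/2,np.linalg.norm(a-b)
def totool(dw,o=None):
    o=o or get_obs(); return R.from_rotvec(o['tool_rot']).inv().apply(dw)
E
python3 - <<'E'
from h import *
for n in('scene','side','wrist'):
    c=shot(n,n+'0'); print(n,c['T'].round(2).tolist(),c['k1'],np.array(c['mtx']).round(1).tolist())
print(get_obs())
E
```

```text
pics
scene [[0.57, 0.63, -0.53, 1223.76], [0.82, -0.45, 0.35, -596.81], [-0.02, -0.63, -0.77, 1239.61], [0.0, 0.0, 0.0, 1.0]] -0.01508668639614863 [[488.9, 0.0, 284.5], [0.0, 488.9, 203.4], [0.0, 0.0, 1.0]]
side [[-0.79, -0.44, 0.43, -130.37], [-0.61, 0.54, -0.58, 706.7], [0.02, -0.72, -0.69, 1071.84], [0.0, 0.0, 0.0, 1.0]] -0.13572110783655944 [[507.3, 0.0, 282.9], [0.0, 507.3, 213.6], [0.0, 0.0, 1.0]]
wrist [[0.37, -0.89, -0.28, 312.19], [-0.93, -0.35, -0.11, -575.03], [-0.0, 0.3, -0.95, 372.46], [0.0, 0.0, 0.0, 1.0]] -0.04833877017421403 [[341.0, 0.0, 278.1], [0.0, 341.0, 205.8], [0.0, 0.0, 1.0]]
{'time_s': 0.15, 'qpos': array([ 1.12776281,  0.53702375, -0.00442339,  1.53863309,  0.0026017 ,
        1.06727805, -0.07121334]), 'joint_vel': array([-0.00037052, -0.00285397,  0.00053805, -0.00251374, -0.00043901,
       -0.00034961,  0.00106483]), 'joint_efforts': array([ 1.89005084e-03, -5.83785975e+01,  1.04989305e+00, -2.59350908e+01,
        1.24481905e-02,  6.52066665e-03,  1.20782343e-05]), 'tcp_pos': array([ 239.00376093, -603.9758722 ,  247.59908551]), 'tool_rot': array([-3.08471400e+00, -5.88261942e-01,  5.60347408e-04]), 'force': array([ 0.04520507, -0.15086622, -0.11193214]), 'moment': array([-0.00404904,  0.02181353, -0.05999539]), 'grasp_force': 0.0, 'opening': 85.39950460522893}
```

View pics/scene0.png

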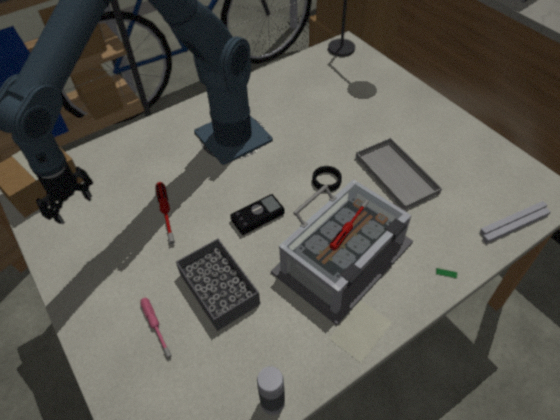

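View pics/side0.png

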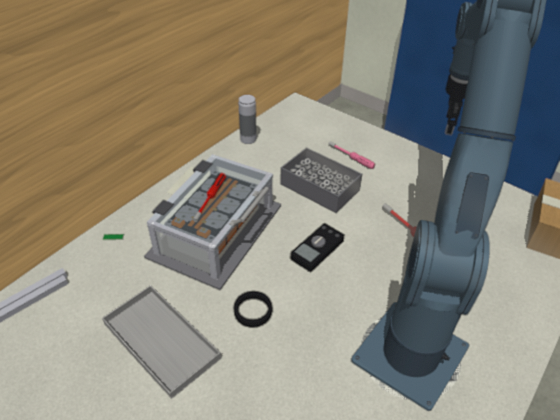

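Scene view: the small red driver is on the guard at about (348,228), the tray at (398,172) and the handle bar near (313,203). A larger red driver lies on the bench at (165,215) and a pink one at (155,325). Side view: driver (212,195), tray (162,340), handle on the right front edge of the guard (245,225).

```bash
python3 - <<'E'
from h import *
a=load('scene0');b=load('side0')
A=cv2.resize(a['frame'][130:320,260:450],(570,570),interpolation=cv2.INTER_CUBIC)
B=cv2.resize(b['frame'][150:290,135:290],(0,0),fx=3.6,fy=3.6,interpolation=cv2.INTER_CUBIC)
cv2.imwrite('pics/z1.png',A[:,:,::-1]);cv2.imwrite('pics/z2.png',B[:,:,::-1])
for c,roi in((a,(300,190,380,260)),(b,(180,160,250,230))):
    hsv=cv2.cvtColor(c['frame'],cv2.COLOR_RGB2HSV)
    m=((hsv[...,0]<8)|(hsv[...,0]>172))&(hsv[...,1]>150)&(hsv[...,2]>70)
    k=np.zeros_like(m);k[roi[1]:roi[3],roi[0]:roi[2]]=1;m&=k>0
    ys,xs=np.nonzero(m);P=np.c_[xs,ys].astype(float);mu=P.mean(0);u=np.linalg.svd(P-mu)[2][0];t=(P-mu)@u
    print(len(P),mu,mu+u*t.min(),mu+u*t.max()); q=onplane(c,[mu,mu+u*t.min(),mu+u*t.max()],150);print(q.round(1).tolist())
    w=[(abs((P-mu)[(t>=s)&(t<s+4)]@np.array([-u[1],u[0]])).max().round(1)) for s in np.arange(t.min(),t.max(),4)];print(w)
E
```

```text
257 [344.73929961 230.45914397] [362.05502241 207.04068384] [332.4333426  247.10220109]
[[657.1, -22.7, 150.0], [622.0, 69.9, 150.0], [680.4, -84.5, 150.0]]
[np.float64(1.7), np.float64(1.5), np.float64(1.3), np.float64(1.4), np.float64(2.0), np.float64(3.8), np.float64(4.0), np.float64(3.7), np.float64(3.3), np.float64(4.1), np.float64(3.6), np.float64(4.4), np.float64(3.8)]
248 [213.46774194 189.44758065] [223.0822987 174.0513936] [199.72574388 211.45320998]
[[657.6, -21.5, 150.0], [682.8, -87.6, 150.0], [624.5, 65.8, 150.0]]
[np.float64(3.4), np.float64(3.9), np.float64(3.5), np.float64(3.6), np.float64(3.8), np.float64(4.1), np.float64(3.6), np.float64(1.3), np.float64(1.4), np.float64(1.3), np.float64(1.6), np.float64(0.9)]
```

View pics/z1.png

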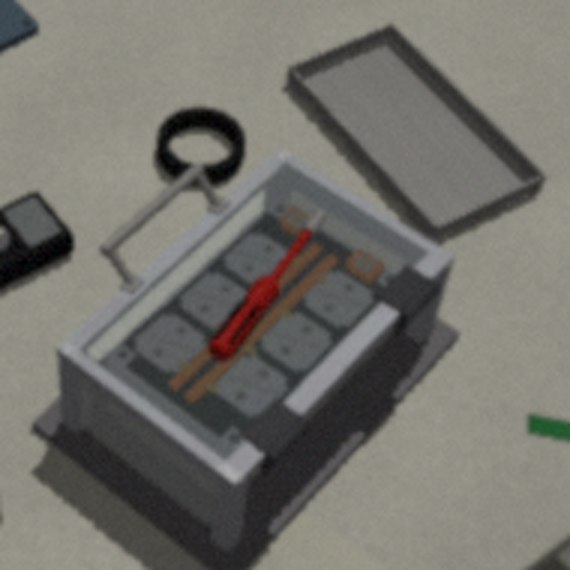

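View pics/z2.png

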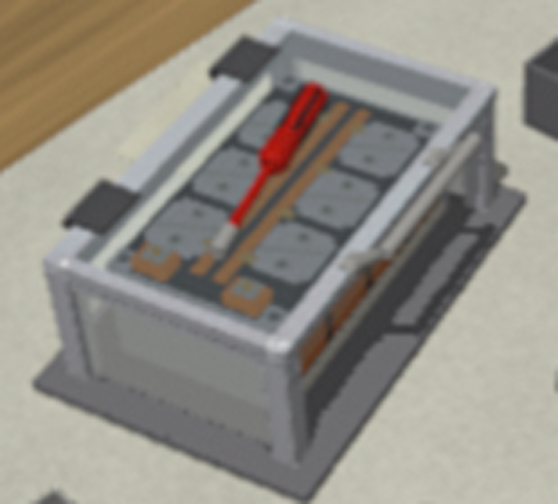

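Zooms: handle bar ends in scene (296,213),(325,187), side (267,189),(242,219); driver handle from (333,247) to shoulder (349,223) in scene, (223,174) to (209,197) in side, socket pointing to the tray.

```bash
python3 - <<'E'
from h import *
a=load('scene0');b=load('side0')
S=lambda p:(np.array(p)/3+[260,130]); D=lambda p:(np.array(p)/3.6+[135,150])
prs={'grip':(S((243,318)),D((294,128))),'hend':(S((218,350)),D((316,88))),'shoulder':(S((268,280)),D((268,168))),'tip':(S((320,215)),D((220,242))),
'barR':(S((107,250)),D((475,140))),'barL':(S((196,171)),D((387,250))),
'gNL':(S((283,155)),D((280,348))),'gNR':(S((68,348)),D((493,93))),'gFR':(S((240,478)),D((280,24))),'gFL':(S((447,262)),D((52,258))),
'tray1':((390.7,139.3),(219,353)),'tray2':((356.7,154),(172,391)),'t3':((406,210),(104,322)),'t4':((440.7,190),(151,289)) }
for k,(p,q) in prs.items():
    r=tri(a,p,b,q);print(k,r[0].round(1),r[1].round(1))
t1=onplane(a,[(390.7,139.3),(356.7,154),(406,210),(440.7,190)],28);print(t1.round(),t1.mean(0))
t2=onplane(b,[(151,289),(104,322),(172,391),(219,353)],28);print(t2.round(),t2.mean(0))
E
```

```text
grip [664.3 -41.4 147.4] 0.3
hend [680.6 -84.1 151.9] 0.1
shoulder [645.7   5.1 148.5] 2.8
tip [615.2  90.5 152.9] 3.3
barR [ 536.2 -104.   162.7] 3.7
barL [508.6  25.6 161.6] 0.6
gNL [523.2 125.5 132.7] 1.9
gNR [ 585.9 -185.6  130.7] 6.5
gFR [ 782.5 -143.2  131.5] 5.3
gFL [717.6 165.  130. ] 1.4
tray1 [372.8 350.7  74.1] 110.8
tray2 [354.7 375.9 -30.3] 115.9
t3 [638.4 353.7 -46.2] 116.2
t4 [636.  318.6  67.5] 110.0
[[378. 431.  28.]
 [364. 285.  28.]
 [645. 249.  28.]
 [650. 398.  28.]] [509.21215333 340.57878978  28.        ]
[[617. 270.  28.]
 [630. 415.  28.]
 [367. 434.  28.]
 [352. 296.  28.]] [491.3304489  353.70072467  28.        ]
```

```bash
cat >> h.py <<'E'
def plan(p,yaw):
    """shift and turn in tool axes to TCP p, pointing down with tool y at world angle yaw (deg)"""
    o=get_obs(); R0=R.from_rotvec(o['tool_rot']); a=np.radians(yaw)
    y=np.array([np.cos(a),np.sin(a),0]); z=np.array([0,0,-1.]); x=np.cross(y,z)
    R1=R.from_matrix(np.c_[x,y,z]); cur=np.degrees(np.arctan2(*R0.as_matrix()[[1,0],1]))
    print('tcp',o['tcp_pos'].round(1),'yaw',cur.round(1),'q',o['qpos'].round(2),'| d',R0.inv().apply(np.array(p)-o['tcp_pos']).round(1),'rot',(R0.inv()*R1).as_rotvec().round(3),'| t',round(o['time_s'],2))
E
python3 - <<'E'
from h import *
plan((660,-30,257),20.5)
for n,roi in(('scene0',(345,130,450,222)),('side0',(95,280,228,400))):
    c=load(n);f=c['frame'];g=cv2.cvtColor(f,cv2.COLOR_RGB2GRAY)
    sub=g[roi[1]:roi[3],roi[0]:roi[2]]
    th,m=cv2.threshold(cv2.GaussianBlur(sub,(3,3),0),0,255,cv2.THRESH_BINARY_INV+cv2.THRESH_OTSU)
    cs=cv2.findContours(m,cv2.RETR_EXTERNAL,cv2.CHAIN_APPROX_NONE)[0];k=max(cs,key=cv2.contourArea)
    e=cv2.approxPolyDP(cv2.convexHull(k),6,True)[:,0]+np.array(roi[:2]);q=onplane(c,e,28)
    rect=cv2.minAreaRect(onplane(c,k[:,0]+np.array(roi[:2]),28)[:,:2].astype(np.float32))
    print(n,th,e.tolist(),q.round().tolist(),rect)
E
```

```text
tcp [ 239.  -604.   247.6] yaw -68.4 q [ 1.13  0.54 -0.    1.54  0.    1.07 -0.07] | d [ 602.7 -378.8   -9. ] rot [-1.000e-03 -1.000e-03 -1.552e+00] | t 0.15
scene0 105.0 [[357, 152], [390, 138], [440, 192], [406, 211], [357, 163]] [[357.0, 292.0, 28.0], [372.0, 433.0, 28.0], [655.0, 390.0, 28.0], [648.0, 246.0, 28.0], [397.0, 257.0, 28.0]] ((508.39654541015625, 332.9661865234375), (174.85867309570312, 298.142333984375), 83.59701538085938)
side0 163.0 [[148, 286], [222, 353], [171, 398], [102, 320]] [[630.0, 268.0, 28.0], [347.0, 292.0, 28.0], [356.0, 447.0, 28.0], [638.0, 414.0, 28.0]] ((491.7583312988281, 354.8328857421875), (158.61131286621094, 295.24468994140625), 83.6512680053711)
```

The rows are not in the units I measure in: shifts go in shares of 1 m and turns go in shares of 360 degrees. I convert before sending: 600 mm / 1000 = 0.6, -380 mm / 1000 = -0.38, -1.55 rad / 6.2832 = -0.2467.

>>> drive_effector:
  moves:
    - [85, [0.6, -0.38, -0.009], [0, 0, -0.2467]]
    - [85, [0.6, -0.38, -0.009], [0, 0, -0.2467]]
    - [85, [0.6, -0.38, -0.009], [0, 0, -0.2467]]
    - [85, [0.6, -0.38, -0.009], [0, 0, -0.2467]]
    - [85, [0.6, -0.38, -0.009], [0, 0, -0.2467]]
    - [85, [0.6, -0.38, -0.009], [0, 0, -0.2467]]
    - [85, [0.6, -0.38, -0.009], [0, 0, -0.2467]]
    - [85, [0.6, -0.38, -0.009], [0, 0, -0.2467]]
    - [85, [0.6, -0.38, -0.009], [0, 0, -0.2467]]
    - [85, [0.6, -0.38, -0.009], [0, 0, -0.2467]]
    - [85, [0.6, -0.38, -0.009], [0, 0, -0.2467]]
    - [85, [0.6, -0.38, -0.009], [0, 0, -0.2467]]

```text
time_s: 1.65
tcp_pos: [658.4, -25.1, 257.0]
tool_rot: [-1.785, -2.583, -0.004]
force: [-0.9, -0.5, 0.6]
opening: 85.2
grasp_force: 0.0
```

>>> drive_effector:
  moves:
    - [85, [0, 0, 0], [0, 0, 0]]
    - [85, [0, 0, 0], [0, 0, 0]]

```text
time_s: 1.9
tcp_pos: [656.5, -32.8, 256.9]
tool_rot: [1.796, 2.577, -0.003]
force: [-0.9, -0.9, -0.2]
opening: 85.0
grasp_force: 0.0
```

```bash
python3 - <<'E'
from h import *
c=shot('wrist','w1'); plan((660,-30,257),20.5)
hsv=cv2.cvtColor(c['frame'],cv2.COLOR_RGB2HSV)
m=(((hsv[...,0]<8)|(hsv[...,0]>172))&(hsv[...,1]>150)&(hsv[...,2]>70)).astype(np.uint8)
n,l,s,ce=cv2.connectedComponentsWithStats(m);print([(s[i].tolist(),ce[i].round()) for i in range(1,n) if s[i,4]>60])
E
```

```text
tcp [656.5 -33.1 257.1] yaw 20.2 q [ 0.3   0.59 -0.49  1.48  0.29  1.14  0.12] | d [1.7 4.3 0.1] rot [-0.001  0.001 -0.005] | t 1.95
[([266, 42, 36, 245, 5128], array([284., 179.]))]
```

View pics/w1.png

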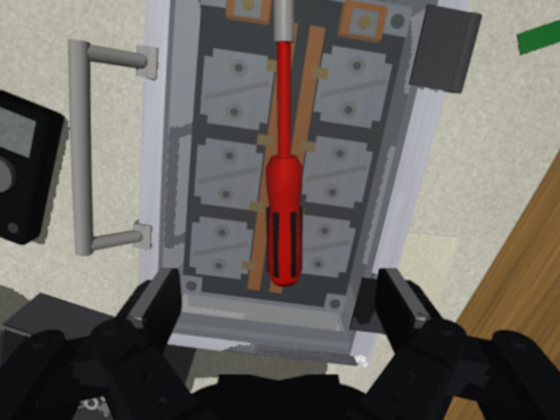

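Wrist view: driver handle runs from (284,155) to (285,287), shaft up the picture; handle bar from (78,42) to (84,254). The bin is clear below-left.

```bash
python3 - <<'E'
from h import *
c=load('w1')
hsv=cv2.cvtColor(c['frame'],cv2.COLOR_RGB2HSV)
m=((hsv[...,0]<8)|(hsv[...,0]>172))&(hsv[...,1]>150)&(hsv[...,2]>70)
mid=lambda r:(np.nonzero(m[r])[0][[0,-1]].mean(),r)
q=onplane(c,[(285,287),(284,155),mid(60),mid(110),mid(185),mid(260)],150);print(q.round(1).tolist())
for i,j in((0,1),(2,3),(4,5)): d=q[j]-q[i];print(np.linalg.norm(d),np.degrees(np.arctan2(d[1],d[0])))
b=onplane(c,[(78,42),(84,254)],165);print('bar',b.round(1).tolist(),b.mean(0),np.linalg.norm(b[1]-b[0]),np.degrees(np.arctan2(*(b[0]-b[1])[[0,1]])))
print(onplane(c,[(147,62),(143,238)],137), depthpt(c,[(284,220),(80,120),(100,40)]).round(1))
a=load('scene0');s=load('side0');print(tri(c,(81,148),s,(254.4,204.2)),tri(c,(81,148),a,(310.5,200.2)), tri(c,(284,220),s,D:=(216.7,185.6)))
E
```

```text
[[683.5, -89.6, 150.0], [646.9, 6.3, 150.0], [625.4, 62.8, 150.0], [636.1, 34.0, 150.0], [653.6, -13.7, 150.0], [674.6, -68.1, 150.0]]
102.63814662681617 110.93799690780743
30.763850418217473 -69.55773776224638
58.25465119565592 -68.80620414971922
bar [[507.2, 30.1, 165.0], [536.5, -106.5, 165.0]] [521.87506041 -38.18219245 165.        ] 139.73316652163481 -12.119856808301547
[[539.04844015  31.79129629 137.        ]
 [566.74213972 -94.81453752 137.        ]] [[661.8 -34.3 160.9]
 [519.3 -13.6 168.8]
 [435.3  31.3  -0.9]]
(array([520.26614617, -33.37096489, 164.65424581]), np.float64(2.7532780674385386)) (array([516.46522791, -35.51269641, 153.32464012]), np.float64(2.03863370644057)) (array([663.10976034, -39.03836789, 149.00228628]), np.float64(1.658969509046716))
```

In the tool's units: 101 mm / 1000 = 0.101, 5.3 mm / 1000 = 0.0053, -0.01 rad / 6.2832 = -0.0016.

>>> drive_effector:
  moves:
    - [85, [0.0013, 0.0053, 0.045], [0, 0, -0.0016]]
    - [85, [0.0013, 0.0053, 0.08], [0, 0, -0.0016]]
    - [85, [0.0013, 0.0053, 0.101], [0, 0, -0.0016]]
    - [85, [0.0013, 0.0053, 0.101], [0, 0, -0.0016]]
    - [85, [0.0013, 0.0053, 0.101], [0, 0, -0.0016]]

```text
time_s: 2.58
tcp_pos: [662.7, -27.5, 157.9]
tool_rot: [1.78, 2.586, 0.002]
force: [0.4, -0.0, -0.3]
opening: 84.9
grasp_force: 0.0
```

>>> drive_effector:
  moves:
    - [20, [0, 0, 0], [0, 0, 0]]
    - [20, [0, 0, 0], [0, 0, 0]]
    - [20, [0, 0, 0], [0, 0, 0]]
    - [20, [0, 0, 0], [0, 0, 0]]
    - [20, [0, 0, 0], [0, 0, 0]]
    - [20, [0, 0, 0], [0, 0, 0]]

```text
time_s: 3.32
tcp_pos: [662.0, -27.2, 156.8]
tool_rot: [1.78, 2.588, 0.0]
force: [-0.6, -0.4, 5.2]
opening: 24.5
grasp_force: 60.0
```

In the tool's units: -110 mm / 1000 = -0.11, -60 mm / 1000 = -0.06.

>>> drive_effector:
  moves:
    - [20, [0, 0, -0.02], [0, 0, 0]]
    - [20, [0, 0, -0.06], [0, 0, 0]]
    - [20, [0, 0, -0.11], [0, 0, 0]]
    - [20, [0, 0, -0.11], [0, 0, 0]]
    - [20, [0, 0, -0.11], [0, 0, 0]]

```text
time_s: 3.95
tcp_pos: [661.3, -27.3, 266.2]
tool_rot: [-1.78, -2.588, 0.001]
force: [-0.8, 0.3, -2.5]
opening: 24.9
grasp_force: 59.4
```

```bash
python3 - <<'E'
from h import *
plan((534,341,190),83.6)
E
```

```text
tcp [661.3 -27.3 266.2] yaw 21.0 q [ 0.3   0.59 -0.49  1.46  0.29  1.16  0.12] | d [389.5  13.   76.2] rot [-1.000e-03 -0.000e+00 -1.093e+00] | t 3.95
```

In the tool's units: 390 mm / 1000 = 0.39, 375 mm / 1000 = 0.375, -1.09 rad / 6.2832 = -0.1735.

>>> drive_effector:
  moves:
    - [20, [0.05, 0.002, 0], [0, 0, -0.0239]]
    - [20, [0.1, 0.004, 0], [0, 0, -0.0477]]
    - [20, [0.15, 0.005, 0], [0, 0, -0.0716]]
    - [20, [0.2, 0.007, 0], [0, 0, -0.0955]]
    - [20, [0.25, 0.009, 0], [0, 0, -0.1194]]
    - [20, [0.3, 0.01, 0], [0, 0, -0.1432]]
    - [20, [0.345, 0.012, 0.01], [0, 0, -0.1639]]
    - [20, [0.375, 0.013, 0.02], [0, 0, -0.1735]]
    - [20, [0.39, 0.013, 0.03], [0, 0, -0.1735]]
    - [20, [0.39, 0.013, 0.03], [0, 0, -0.1735]]
    - [20, [0.39, 0.013, 0.03], [0, 0, -0.1735]]
    - [20, [0.39, 0.013, 0.03], [0, 0, -0.1735]]

```text
time_s: 5.45
tcp_pos: [535.4, 340.2, 236.6]
tool_rot: [0.184, 3.135, -0.001]
force: [0.3, -0.6, -1.0]
opening: 24.7
grasp_force: 59.2
```

```bash
python3 - <<'E'
from h import *
c=shot('wrist','w2'); plan((534,341,22),83.6);shot('scene','s2');shot('side','d2')
E
```

```text
tcp [535.2 340.5 236.6] yaw 83.3 q [-0.12  0.64 -0.77  1.56  0.48  1.13  0.45] | d [  1.5   0.5 214.6] rot [-0.     0.001 -0.005] | t 5.5
```

View pics/w2.png

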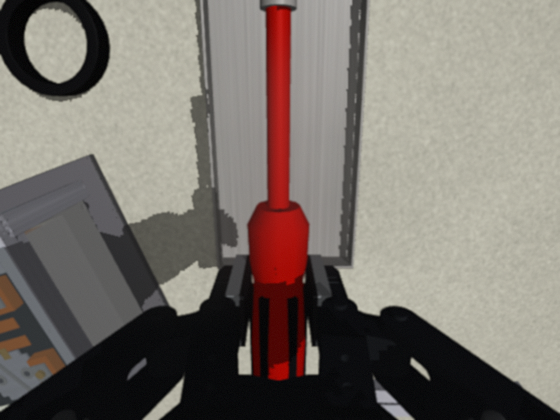

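Wrist view: driver well held; tray outer edges run (204,0)–(219,262) left, (367,0)–(353,265) right, near end at row ~266.

```bash
python3 - <<'E'
from h import *
c=load('w2');q=onplane(c,[(204,2),(219,264),(353,265),(366,2)],28);print(q.round(1).tolist())
print(np.linalg.norm(q[1]-q[2]))
for i,j in((1,0),(2,3)): d=q[j]-q[i];print(np.degrees(np.arctan2(d[1],d[0])))
n=(q[1]+q[2])/2;u=(q[0]+q[3])/2-n;u/=np.linalg.norm(u);print('near end',n,'dir',u,'centre',n+140*u)
# height of rim: triangulate near corners with side/scene
for nm,p in(('d2',[(104,322),(148,287)]),('s2',[(440,191),(406,210.5)])):
  b=load(nm)
  print(nm,[ (r[0].round(1),r[1].round(1)) for r in (tri(c,(353,265),b,p[0]),tri(c,(219,264),b,p[1]))])
E
```

```text
[[370.9, 294.4, 28.0], [623.6, 264.8, 28.0], [642.1, 410.0, 28.0], [387.6, 435.5, 28.0]]
146.32963698711978
173.31970227224713
174.27793008666634
near end [632.86808994 337.40386002  28.        ] dir [-0.9941512   0.10799715  0.        ] centre [493.68692147 352.52346132  28.        ]
d2 [(array([645.9, 411. ,  12.8]), np.float64(8.5)), (array([626.3, 267.4,  27. ]), np.float64(7.2))]
s2 [(array([646.7, 408.9,  14.3]), np.float64(8.3)), (array([635.3, 260.5,   7. ]), np.float64(3.2))]
```

In the tool's units: 209 mm / 1000 = 0.209, 206 mm / 1000 = 0.206.

>>> drive_effector:
  moves:
    - [20, [0.008, 0.007, 0.05], [0, 0, 0]]
    - [20, [0.008, 0.007, 0.1], [0, 0, 0]]
    - [20, [0.008, 0.007, 0.15], [0, 0, 0]]
    - [20, [0.008, 0.007, 0.185], [0, 0, 0]]
    - [20, [0.008, 0.007, 0.2], [0, 0, 0]]
    - [20, [0.008, 0.007, 0.206], [0, 0, 0]]
    - [20, [0.008, 0.007, 0.209], [0, 0, 0]]
    - [20, [0.008, 0.007, 0.209], [0, 0, 0]]
    - [20, [0.008, 0.007, 0.209], [0, 0, 0]]

```text
time_s: 6.72
tcp_pos: [527.7, 349.8, 28.2]
tool_rot: [0.18, 3.135, 0.001]
force: [-0.8, -0.3, -1.5]
opening: 25.0
grasp_force: 59.3
```

>>> drive_effector:
  moves:
    - [20, [0, 0, 0.002], [0, 0, 0]]
    - [20, [0, 0, 0.004], [0, 0, 0]]
    - [20, [0, 0, 0.004], [0, 0, 0]]

```text
time_s: 7.1
tcp_pos: [527.0, 349.3, 23.0]
tool_rot: [-0.18, -3.136, 0.001]
force: [0.3, 0.3, -0.8]
opening: 24.9
grasp_force: 59.3
```

>>> drive_effector:
  moves:
    - [20, [0, 0, 0.001], [0, 0, 0]]
    - [20, [0, 0, 0.001], [0, 0, 0]]

```text
time_s: 7.35
tcp_pos: [527.1, 349.5, 22.8]
tool_rot: [0.18, 3.136, -0.0]
force: [-1.8, -1.9, 4.1]
opening: 24.7
grasp_force: 60.0
```

>>> drive_effector:
  moves:
    - [45, [0, 0, 0], [0, 0, 0]]
    - [45, [0, 0, 0], [0, 0, 0]]
    - [60, [0, 0, 0], [0, 0, 0]]
    - [60, [0, 0, 0], [0, 0, 0]]
    - [60, [0, 0, 0], [0, 0, 0]]

```text
time_s: 7.98
tcp_pos: [527.2, 349.5, 22.2]
tool_rot: [-0.18, -3.136, 0.0]
force: [0.2, 0.7, 0.3]
opening: 59.9
grasp_force: 0.0
```

>>> drive_effector:
  moves:
    - [60, [0, 0, -0.02], [0, 0, 0]]
    - [60, [0, 0, -0.06], [0, 0, 0]]
    - [60, [0, 0, -0.12], [0, 0, 0]]
    - [60, [0, 0, -0.18], [0, 0, 0]]
    - [60, [0, 0, -0.215], [0, 0, 0]]
    - [60, [0, 0, -0.215], [0, 0, 0]]
    - [60, [0, 0, -0.215], [0, 0, 0]]

```text
time_s: 8.85
tcp_pos: [526.9, 349.1, 237.4]
tool_rot: [0.18, 3.136, -0.001]
force: [-0.1, 0.8, -0.7]
opening: 60.1
grasp_force: 0.0
```

```bash
python3 - <<'E'
from h import *
shot('wrist','w3'); plan((521,-37,240),11.9)
E
```

```text
tcp [526.7 348.9 236.6] yaw 83.4 q [-0.14  0.64 -0.78  1.57  0.48  1.14  0.43] | d [ -38.5 -384.    -3. ] rot [-0.002 -0.     1.248] | t 8.9
```

View pics/w3.png

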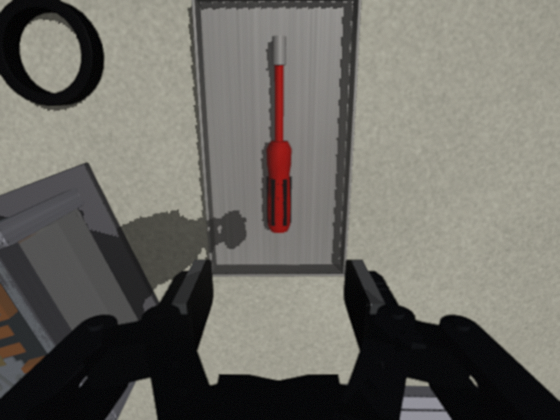

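The driver lies flat in the tray, (279,35)–(279,232), inside the walls. Now to the handle.

In the tool's units: -384 mm / 1000 = -0.384, -345 mm / 1000 = -0.345, 1.25 rad / 6.2832 = 0.1989.

>>> drive_effector:
  moves:
    - [60, [-0.005, -0.05, 0], [0, 0, 0.0239]]
    - [60, [-0.01, -0.1, 0], [0, 0, 0.0477]]
    - [60, [-0.015, -0.15, 0], [0, 0, 0.0716]]
    - [60, [-0.02, -0.2, 0], [0, 0, 0.0955]]
    - [60, [-0.025, -0.25, 0], [0, 0, 0.1194]]
    - [60, [-0.03, -0.3, 0], [0, 0, 0.1512]]
    - [60, [-0.035, -0.345, 0], [0, 0, 0.1751]]
    - [60, [-0.038, -0.384, 0], [0, 0, 0.1989]]
    - [60, [-0.038, -0.384, 0], [0, 0, 0.1989]]
    - [60, [-0.038, -0.384, 0], [0, 0, 0.1989]]
    - [60, [-0.038, -0.384, 0], [0, 0, 0.1989]]
    - [60, [-0.038, -0.384, 0], [0, 0, 0.1989]]

```text
time_s: 10.4
tcp_pos: [520.9, -35.3, 237.1]
tool_rot: [-1.978, -2.44, -0.0]
force: [-0.4, -0.7, 0.1]
opening: 59.8
grasp_force: 0.0
```

```bash
python3 - <<'E'
from h import *
shot('wrist','w4'); plan((521,-37,165),11.9)
E
```

```text
tcp [520.9 -35.5 237.2] yaw 11.9 q [ 0.38  0.38 -0.5   1.86  0.22  0.95 -0.  ] | d [-1.5 -0.2 72.2] rot [-0. -0.  0.] | t 10.45
```

View pics/w4.png

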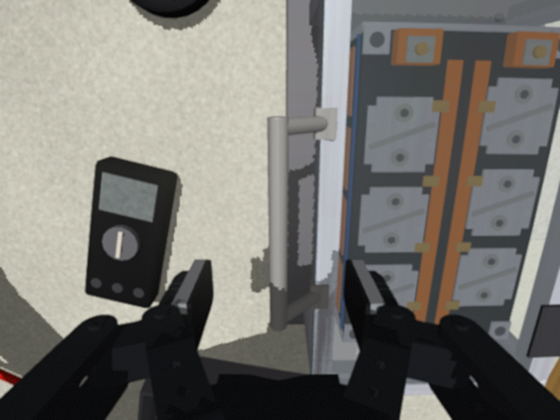

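Wrist view: the bar runs (278,117)–(279,330), centred between the fingers.

```bash
python3 - <<'E'
from h import *
c=load('w4');d=load('w1');b=onplane(c,[(278,117),(279,330)],165);print(b.round(1).tolist(),b.mean(0))
print(tri(c,(278,117),d,(78,42)),tri(c,(279,330),d,(84,254)))
plan((*b.mean(0)[:2],164),11.9)
E
```

```text
[[507.5, 30.9, 165.0], [537.5, -108.7, 165.0]] [522.53395033 -38.92211836 165.        ]
(array([507.51372021,  30.52344158, 165.51930177]), np.float64(0.7394083917803491)) (array([ 537.19397974, -105.98767664,  167.20898695]), np.float64(1.6640442905077046))
tcp [520.9 -35.5 237.2] yaw 11.9 q [ 0.38  0.38 -0.5   1.86  0.22  0.95 -0.  ] | d [-3.7  0.9 73.2] rot [-0. -0.  0.] | t 10.45
```

In the tool's units: 73 mm / 1000 = 0.073, 65 mm / 1000 = 0.065.

>>> drive_effector:
  moves:
    - [60, [-0.003, 0.0006, 0.04], [0, 0, 0]]
    - [60, [-0.003, 0.0006, 0.065], [0, 0, 0]]
    - [60, [-0.003, 0.0006, 0.073], [0, 0, 0]]
    - [60, [-0.003, 0.0006, 0.073], [0, 0, 0]]
    - [60, [-0.003, 0.0006, 0.073], [0, 0, 0]]

```text
time_s: 11.08
tcp_pos: [522.9, -39.0, 165.3]
tool_rot: [1.98, 2.437, 0.002]
force: [-0.4, 0.0, -0.0]
opening: 60.0
grasp_force: 0.0
```

>>> drive_effector:
  moves:
    - [30, [0, 0, 0], [0, 0, 0]]
    - [30, [0, 0, 0], [0, 0, 0]]
    - [5, [0, 0, 0], [0, 0, 0]]
    - [5, [0, 0, 0], [0, 0, 0]]
    - [5, [0, 0, 0], [0, 0, 0]]
    - [5, [0, 0, 0], [0, 0, 0]]

```text
time_s: 11.82
tcp_pos: [521.6, -39.3, 164.6]
tool_rot: [-1.981, -2.438, 0.002]
force: [-3.2, -0.3, 5.7]
opening: 9.6
grasp_force: 58.5
```

```bash
python3 - <<'E'
from h import *
plan((520,-38,164),11.9)
for th in range(5,50,5):
    f=lambda t:240*np.array([-np.cos(t),np.sin(t)])
    t0=np.arctan2(30.5,238); v=f(t0+np.radians(th))-f(t0); print(th,v.round(1))
E
```

```text
tcp [521.6 -39.3 164.6] yaw 11.8 q [ 0.35  0.48 -0.46  1.92  0.29  0.81 -0.06] | d [ 1.6 -1.3  0.6] rot [-0.001  0.    -0.002] | t 11.82
5 [ 3.6 20.6]
10 [ 8.9 40.9]
15 [16.  60.6]
20 [24.8 79.6]
25 [35.2 97.7]
30 [ 47.1 114.9]
35 [ 60.5 131. ]
40 [ 75.3 145.9]
45 [ 91.3 159.4]
```

Bar held (opening 9.6). Swing along the arc.

In the tool's units: -79.6 mm / 1000 = -0.0796, -70 mm / 1000 = -0.07.

>>> drive_effector:
  moves:
    - [5, [0, 0.0016, -0.01], [0, 0, 0]]
    - [5, [0, 0.0036, -0.0206], [0, 0, 0]]
    - [5, [0, 0.006, -0.031], [0, 0, 0]]
    - [5, [0, 0.0089, -0.041], [0, 0, 0]]
    - [5, [0, 0.0122, -0.051], [0, 0, 0]]
    - [5, [0, 0.016, -0.0606], [0, 0, 0]]
    - [5, [0, 0.02, -0.07], [0, 0, 0]]
    - [5, [0, 0.0248, -0.0796], [0, 0, 0]]
    - [5, [0, 0.0248, -0.0796], [0, 0, 0]]

```text
time_s: 12.95
tcp_pos: [545.1, -34.3, 244.4]
tool_rot: [-1.98, -2.436, 0.004]
force: [-7.1, -1.2, -1.4]
opening: 10.0
grasp_force: 58.6
```

```bash
python3 - <<'E'
from h import *
plan((520,-38,164),11.9);print(get_obs()['force'],get_obs()['moment'])
E
```

```text
tcp [545.1 -34.3 244.4] yaw 11.8 q [ 0.36  0.41 -0.49  1.79  0.23  1.   -0.01] | d [  1.5 -25.1  80.5] rot [-0.003  0.    -0.002] | t 12.95
[-7.14473489 -1.17435032 -1.41787743] [-0.39813191  1.82898064  0.11204694]
```

In the tool's units: -80 mm / 1000 = -0.08, -73 mm / 1000 = -0.073.

>>> drive_effector:
  moves:
    - [5, [0, 0.0045, -0.0092], [0, 0, 0]]
    - [5, [0, 0.0095, -0.018], [0, 0, 0]]
    - [5, [0, 0.015, -0.027], [0, 0, 0]]
    - [5, [0, 0.0215, -0.0353], [0, 0, 0]]
    - [5, [0, 0.028, -0.0435], [0, 0, 0]]
    - [5, [0, 0.035, -0.0514], [0, 0, 0]]
    - [5, [0, 0.042, -0.059], [0, 0, 0]]
    - [5, [0, 0.0495, -0.0663], [0, 0, 0]]
    - [5, [0, 0.0575, -0.073], [0, 0, 0]]
    - [5, [0, 0.0655, -0.08], [0, 0, 0]]
    - [5, [0, 0.0655, -0.08], [0, 0, 0]]
    - [5, [0, 0.0655, -0.08], [0, 0, 0]]

```text
time_s: 14.45
tcp_pos: [609.3, -20.5, 326.8]
tool_rot: [-1.981, -2.437, 0.003]
force: [-14.7, -1.7, 12.7]
opening: 9.9
grasp_force: 59.3
```

>>> drive_effector:
  moves:
    - [5, [0, 0, 0], [0, 0, 0]]
    - [5, [0, 0, 0], [0, 0, 0]]
    - [5, [0, 0, 0], [0, 0, 0]]
    - [5, [0, 0, 0], [0, 0, 0]]

```text
time_s: 14.95
tcp_pos: [609.2, -20.5, 326.8]
tool_rot: [-1.981, -2.437, 0.003]
force: [-14.2, -2.1, 13.0]
opening: 9.4
grasp_force: 59.3
```

```bash
python3 - <<'E'
from h import *
o=get_obs();print(o['force'],o['opening'])
a=shot('scene','s5');b=shot('side','d5');w=shot('wrist','w5')
A=a['frame'][100:330,200:450];B=b['frame'][100:290,80:300]
A=cv2.resize(A,(390,390*230//250));B=cv2.resize(B,(400,400*190//220));h=max(len(A),len(B))
pad=lambda I:cv2.copyMakeBorder(I,0,h-len(I),0,0,cv2.BORDER_CONSTANT)
cv2.imwrite('pics/c5.png',np.hstack([pad(A),pad(B)])[:,:,::-1])
hinge=np.array([755,12,134.5]);x=np.array([np.cos(np.radians(11.9)),np.sin(np.radians(11.9)),0])
v=o['tcp_pos']+[0,0,2]-hinge;print('r',np.hypot(v@x,v[2]),'open',np.degrees(np.arctan2(v[2],-v@x))-7.3)
E
```

```text
[-14.15122249  -2.11166984  13.00257827] 9.42417444383455
r 245.0539195967702 open 45.156533533186156
```

View pics/c5.png

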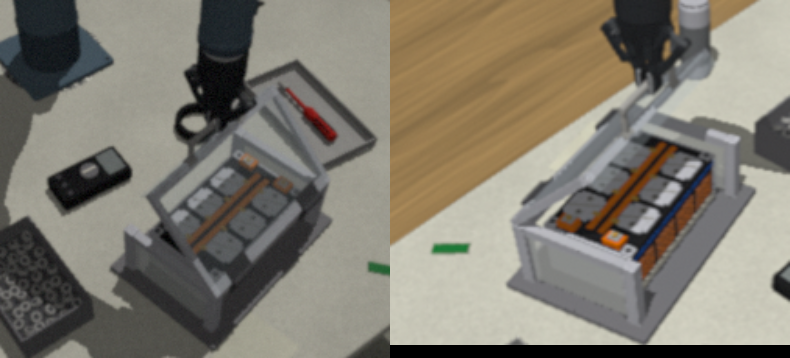

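Guard stands at about 45° held by the handle, driver in the tray, bystanders in place. There is about 19 N of radial preload; I'll relieve it by backing off outward.

In the tool's units: -1.7 mm / 1000 = -0.0017, -1.5 mm / 1000 = -0.0015.

>>> drive_effector:
  moves:
    - [5, [0, -0.0015, -0.0017], [0, 0, 0]]
    - [5, [0, -0.0015, -0.0017], [0, 0, 0]]
    - [5, [0, -0.0015, -0.0017], [0, 0, 0]]
    - [5, [0, -0.0015, -0.0017], [0, 0, 0]]

```text
time_s: 15.6
tcp_pos: [608.9, -20.6, 326.6]
tool_rot: [-1.981, -2.438, 0.0]
force: [-7.6, -0.6, 3.3]
opening: 9.9
grasp_force: 59.5
```

```bash
python3 - <<'E'
from h import *
w=load('w5')
a=load('s5')
o=get_obs();print(o['tcp_pos'],o['force'],o['moment'],o['joint_vel'].round(4))
E
```

```text
[608.85770902 -20.63958358 326.59210161] [-7.59128439 -0.56777616  3.31714812] [-0.1057576   1.66605944  0.00760144] [ 0.0016  0.0012 -0.0006 -0.0003  0.0008  0.0001  0.001 ]
```

In the tool's units: -1 mm / 1000 = -0.001, -0.9 mm / 1000 = -0.0009.

>>> drive_effector:
  moves:
    - [5, [0, -0.001, -0.0009], [0, 0, 0]]
    - [5, [0, -0.001, -0.0009], [0, 0, 0]]
    - [5, [0, -0.001, -0.0009], [0, 0, 0]]
    - [5, [0, -0.001, -0.0009], [0, 0, 0]]

```text
time_s: 16.1
tcp_pos: [608.3, -20.8, 326.3]
tool_rot: [-1.981, -2.438, -0.001]
force: [0.4, 2.1, -7.0]
opening: 9.5
grasp_force: 58.6
```

```bash
python3 - <<'E'
from h import *
o=get_obs();print(o['force'],o['joint_vel'].round(4))
d=o['tcp_pos']-[521.6,-39.3,164.6];print('open',np.degrees(2*np.arcsin(np.linalg.norm(d)/480)))
a=shot('scene');b=shot('side')
# driver still in tray
for c in(a,b):
    hsv=cv2.cvtColor(c['frame'],cv2.COLOR_RGB2HSV);m=(((hsv[...,0]<8)|(hsv[...,0]>172))&(hsv[...,1]>150)&(hsv[...,2]>70)).astype(np.uint8)
    n,l,s,ce=cv2.connectedComponentsWithStats(m);print([onplane(c,ce[i],16)[0].round() for i in range(1,n) if s[i,4]>60])
E
```

```text
[ 0.44385582  2.11068275 -7.03671995] [ 0.0005 -0.0012  0.0017  0.0033 -0.0015  0.0008  0.0001]
open 45.18777281186104
[array([527., 349.,  16.]), array([ 159., -361.,   16.])]
[array([522., 351.,  16.])]
```

Guard at 45.2°, holding only its weight and steady.

```bash
python3 -c "from workcell import arm; print(arm.close_job())"
```

```text
the job is handed in; nothing more can be done
None
```

The nut driver was laid in the steel tray before the guard moved, and the job is handed in with the guard held steady by its bar handle at about 45° (measured 45.2°); the last overall pictures showed the other bench items in place.

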